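# Nest the paste pots

## Robot

A 6-joint arm with a two-finger parallel gripper is mounted at the origin on the work surface. World frame = base frame: x ahead of the robot, y to its left, z up, the work surface at z = 0. Lengths are in m, angles in degrees, forces in N, time in s.
With the tool pointing down it reaches from about 0.325 to 0.775 m from the base axis. Payload 5.5 kg.
Tool frame: the origin (TCP) lies at the centre of the arm's flange, where the gripper is bolted on; the fingertips stand 182 mm ahead of it and the grasp point (between the pads) lies 163 mm ahead of it; z points along the fingers, y is the line along which they close (so a half turn about z gives the same grasp; the last joint's range is limited). The gripper opens to 88 mm and grips with 3 to 60 N. Pads are 20 mm wide; open, the fingers measure 115 mm over their backs; the gripper's body (75 mm by 178 mm) begins 61 mm behind the grasp point.
Start: joints at [65.334, 5.22, 70.514, -0, 104.267, -3.249], TCP at [0.219, 0.559, 0.405] pointing down, gripper open.
Joint ranges: [-164.24, 164.24], [-49.07, 125.15], [9.68, 141.18], [-86.29, 266.29], [3.28, 154.24], [-151.56, 151.56]. Speed limits (degrees/s): [147.25, 147.25, 172.46, 180, 180, 180].

## Interface

Orientations are given as [roll, pitch, yaw] about the fixed x, y, z axes, in that order (R = Rz(yaw) Ry(pitch) Rx(roll)).
In Python, from station import r gives the robot as it stands. The module is installed in compiled form; this text tells all that it offers. Calls block until the motion is done:
- r.reach(position, orientation): joint-space move of the TCP to a pose.
- r.servo_line(position, rotation=None, speed=0.15): straight line of the TCP; rotation=None keeps the orientation; speed is the mean speed in m/s.
- r.move_joints(angles): joint-space move.
- r.let_go() and r.grab(squeeze=None): open the fingers fully, or close them until they stop; squeeze is the grip in N (None keeps the last).
- r.wait(seconds).
- r.inverse_kinematics(position, orientation): joint angles nearest the present ones, or None.
- r.sense(): the state.
- r.snapshot(name): name is "scene" or "top"; returns a dict with "frame" (384x512x3 uint8, red, green, blue), "fx", "fy", "cx", "cy" (pixels), "R" (3x3) and "t" (3): a world point X has camera coordinates R X + t. Camera axes: x right, y down, z forward; pixel columns grow to the right and rows downward; lengths in m; the calibration is good to about 2 mm. A picture is of the moment at which its call begins. There is no depth.
A pose or a line that the arm cannot do raises r.IKError and nothing moves.
- r.hand_in(): hands the job in; it is judged then, once.
The state is a dict: "clock": time; "joints": joint angles; "joint_vel": joint speeds; "joint_torque": joint torques, N m; "tcp_pos": TCP position; "orientation": TCP orientation; "contact_force": force on the tool from outside, world axes, zero at the start; "torque": the same for the moment, N m; "opening": finger opening in m; "gripper_force": force on a finger pad.
Only numpy, scipy, OpenCV 4.12 (cv2) and the standard library are available. Lean on these libraries where they do the work, as an engineer would, in place of code of your own. Each camera call takes 0.05 s, during which the arm holds its last target. There are 200 camera calls.

## Task

The paste pots are to be put away: nest the three open steel pots in size order, the medium pot standing upright inside the large one and the small pot standing upright inside the medium one, each resting fully down on the floor of the next, with the large pot standing on the table. Leave the closed steel tin, which is about as wide as the medium pot, standing where it is.

Things in the scene. Friction and masses are not known exactly. Their poses are not given: they have to be found in the camera images.
- large_pot: The widest and lowest pot: open round plain steel pot, 116 mm across the rim, 100 mm across the foot, 45 mm high, wall 4 mm, inner floor 10 mm above its underside and about 96 mm across, mouth 108 mm across inside. About 0.45 kg, loose on the table. Origin: centre of its underside, z up along its axis.
- medium_pot: The middle pot: open round plain steel pot, 62 mm across the rim tapering to 52 mm across the foot, 62 mm high, wall 3 mm, inner floor 10 mm above its underside and about 47 mm across, mouth 56 mm across inside. About 0.22 kg, loose, stands upright; when nested, its rim stands 27 mm above the large pot's rim. Origin: centre of its underside, z up along its axis.
- small_pot: The narrowest and tallest pot: open round plain steel pot, 40 mm across the rim tapering to 30 mm across the foot, 78 mm high, wall 3 mm, inner floor 10 mm above its underside. About 0.12 kg, loose, stands upright; when nested, its rim stands 26 mm above the medium pot's rim. Origin: centre of its underside, z up along its axis.
- tin: A bystander: closed round tin of the same plain steel with a flat lid, no opening, 63 mm across the lid, 59 mm high. Loose on the table, not to be used. Origin: centre of its underside, z up along its axis. (Also near the work, on the table and not part of the job: a dark iron hexagonal weight 66 mm across flats and 44 mm high, and two blue ring weights 90 mm across and 22 mm high. The pots, the tin and the weights stand at least 25 mm apart.)

How it is judged:
By the outcome, as a careful person would: the job done as asked, in the order asked, and still so for the second after the job is handed in, with the robot touching nothing.
It also fails if it takes over 64 s, if anything falls off the work surface, if the arm or the gripper's body presses on something with over 40 N, if the wrist force passes 120 N, or if a joint passes its speed limit or range.

## Working session

There is one attempt and no reset: what is moved stays moved. The work goes in short steps, each a Python script; the robot and the scene stay as the last script left them, time stands still between calls to the robot, and variables do not carry over. Pictures are saved under pics/ and viewed, at most 10 in all, crops included, and the job is handed in when it is done.

```bash
mkdir -p pics
python3 - <<'E'
from station import r
import cv2,numpy as np,pickle
s=r.sense();print(s['clock'],s['opening'],s['orientation'])
for n in('top','scene'):
    d=r.snapshot(n);cv2.imwrite(f'pics/{n}0.png',d['frame'][:,:,::-1]);pickle.dump(d,open(n+'.pkl','wb'))
    print(n,d['fx'],d['cx'],d['cy'],-d['R'].T@d['t'],d['R'].round(3).tolist())
E
```

```text
0.0 0.08802501261967294 [-1.79892099e+02 -8.01705377e-03  1.58584445e+02]
top 445.152946508643 260.0814226849305 188.17174129093326 [0.46120587 0.04495626 0.98435469] [[0.017, -1.0, 0.016], [-0.994, -0.019, -0.104], [0.105, -0.014, -0.994]]
scene 429.67664277273354 260.5012517488593 192.49321432089553 [1.25631888 0.48400098 0.62085088] [[-0.551, 0.834, -0.007], [0.492, 0.318, -0.811], [-0.674, -0.451, -0.586]]
```

View pics/top0.png

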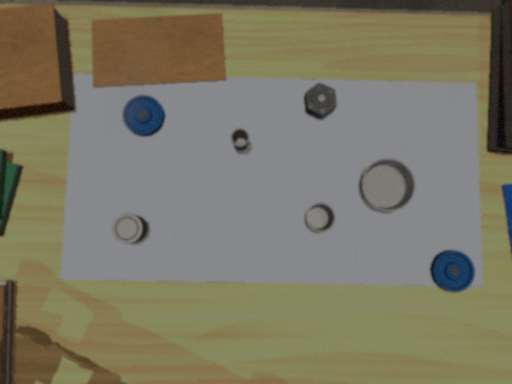

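View pics/scene0.png

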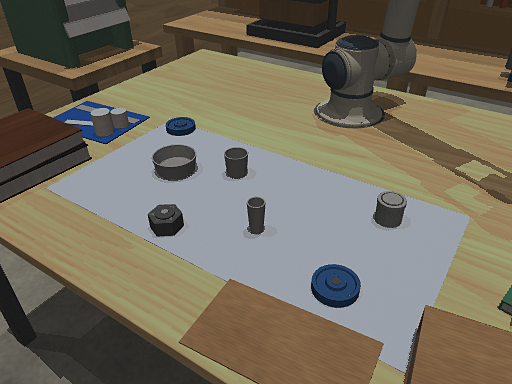

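The top view shows the large pot at (386,186), medium at (319,218), small at (241,140), tin at (129,229) and hex at (320,100). In the scene view, large is at (175,162), medium (236,162), small (256,215) and tin (391,208). I'll zoom in on the pots.

Run:
```python
import cv2
t=cv2.imread('pics/top0.png');s=cv2.imread('pics/scene0.png')
f=lambda i,x,y,w,h,k:cv2.resize(i[y:y+h,x:x+w],None,fx=k,fy=k,interpolation=cv2.INTER_NEAREST)
a=f(t,225,115,200,130,4)
b=f(t,225,120,33,37,8);c=f(s,145,140,132,100,6)
b=cv2.resize(b,(264,296));a[-296:,:264]=b
cv2.imwrite('pics/ct.png',a);cv2.imwrite('pics/cs.png',c)
```

```text
(no output)
```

View pics/ct.png

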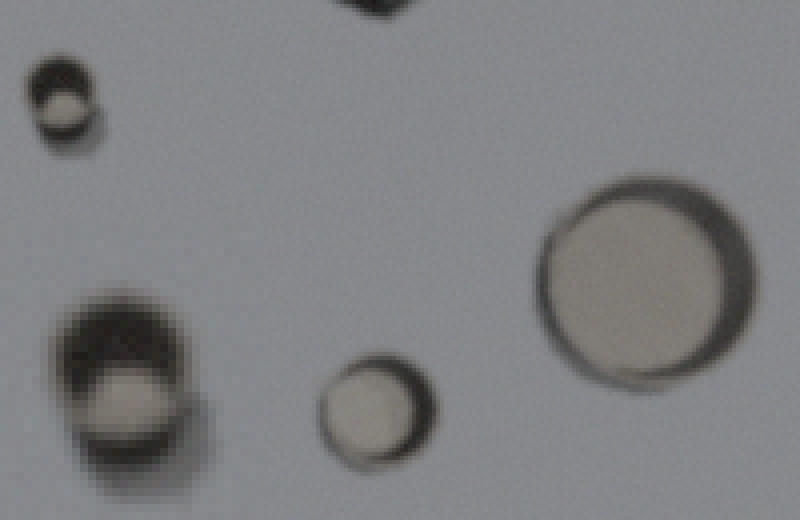

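View pics/cs.png

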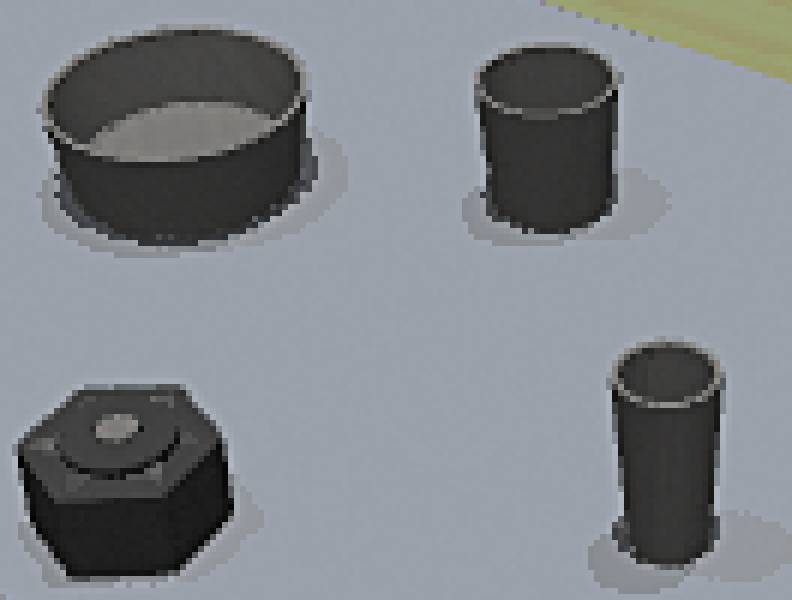

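The top crop shows rim centres at about (239.5,137) small, (319.2,217.5) medium and (386.3,185.3) large. The scene crop puts the rims at (256,202), (236,153) and (173.5,155.5). All three pots are upright with their mouths open. Next I'll cast both views onto the rim planes and compare.

```bash
cat > h.py <<'E'
import numpy as np,pickle
def ray(d,u,v,z):
    c=-d['R'].T@d['t'];w=d['R'].T@np.array([(u-d['cx'])/d['fx'],(v-d['cy'])/d['fy'],1]);return (c+w*(z-c[2])/w[2])[:2]
def box(d,u0,u1,v0,v1,z):  # rim ellipse bounding box -> circle fit on the rim plane
    a=np.linspace(0,2*np.pi,60)
    return ray(d,(u0+u1)/2,(v0+v1)/2,z),np.linalg.norm(ray(d,u1,(v0+v1)/2,z)-ray(d,u0,(v0+v1)/2,z))
E
python3 - <<'E'
from h import *
T=pickle.load(open('top.pkl','rb'));S=pickle.load(open('scene.pkl','rb'))
g=lambda b,o,k:[x/k+o[i//2]-.5 for i,x in enumerate(b)]
for n,z,tb,sb in(('L',.045,g((537,757,175,390),(225,115),4),g((41,306,27,163),(145,140),6)),('M',.062,g((320,437,353,470),(225,115),4),g((475,622,43,115),(145,140),6)),('S',.078,g((50,188,290-224,440-224),(225,120),8),g((612,724,340,407),(145,140),6))):
    for d,b in((T,tb),(S,sb)):
        c,w=box(d,*b,z);print(n,c.round(4),w.round(4),np.hypot(*c).round(3))
E
```

```text
L [ 0.5717 -0.2377] 0.1179 0.619
L [ 0.5789 -0.2412] 0.1155 0.627
M [ 0.4997 -0.0919] 0.0608 0.508
M [ 0.5025 -0.0945] 0.0625 0.511
S [0.6621 0.0766] 0.0357 0.666
S [0.6646 0.0762] 0.0391 0.669
```

Widths agree with the rim sizes and the two views agree to within 3–7 mm, so I'll pick up the medium pot.

Run:
```python
from station import r
import cv2
O=[180,0,116];x,y=.5008,-.0928
r.reach([x,y,.31],O);r.servo_line([x,y,.219],speed=.1)
print(r.sense()['contact_force'].round(1) if hasattr(r.sense()['contact_force'],'round') else r.sense()['contact_force'])
r.grab(30);s=r.sense();print(s['opening'],s['gripper_force'],s['contact_force'],s['clock'])
r.servo_line([x,y,.34],speed=.15);s=r.sense();print(s['opening'],s['contact_force'],s['clock'],s['tcp_pos'])
ims=[r.snapshot(n)['frame'][:,:,::-1] for n in('scene','top')]
cv2.imwrite('pics/g1.png',cv2.hconcat([cv2.resize(ims[0][60:300,80:400],None,fx=1.2,fy=1.2),cv2.resize(ims[1][60:300,180:500],None,fx=1.2,fy=1.2)]))
```

```text
[-0.1 -0.   0.1]
0.06125904426620399 30.000238908687606 [0.46493119 0.54907996 0.45387346] 4.2417
0.06074567953552763 [ 0.0383797  -0.28655266 -3.03158906] 5.2 [ 0.50063275 -0.09276938  0.33853809]
```

View pics/g1.png

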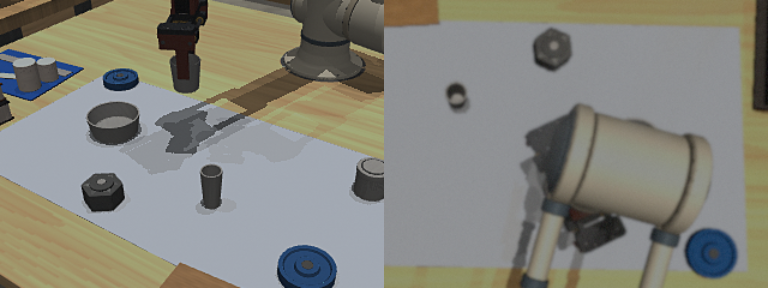

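The medium pot is held upright (left panel, around (185,70)) and the large pot is untouched at (113,122). I'll lower it into the large pot until it touches.

```bash
cat >> h.py <<'E'
def lower(r,x,y,z,zmin):
    f0=r.sense()['contact_force'][2]
    while z>zmin:
        z-=.001;r.servo_line([x,y,z],speed=.03);s=r.sense();f=s['contact_force'][2]-f0
        if f>2.5:break
    print('touch',z,f,s['tcp_pos'],s['clock'])
E
python3 - <<'E'
from station import r
from h import *
import cv2
x,y=.573,-.2385
O=[180,0,116]
r.servo_line([x,y,.34],speed=.2);r.servo_line([x,y,.234],speed=.12);s=r.sense();print(s['contact_force'],s['tcp_pos'])
lower(r,x,y,.234,.224)
r.let_go();s=r.sense();print(s['contact_force'],s['opening'],s['clock'])
r.servo_line([x,y,.34],speed=.15)
x,y=.663,.0765
r.reach([x,y,.33],O)
ims=[]
for n,(a,b) in(('scene',(130,120)),('top',(340,135))):
    d=r.snapshot(n);pickle.dump(d,open(n+'1.pkl','wb'));ims.append(cv2.resize(d['frame'][b:b+100,a:a+100,::-1],(400,400),interpolation=0))
cv2.imwrite('pics/p1.png',cv2.hconcat(ims));print(r.sense()['clock'])
E
```

```text
[ 0.3041471  -0.57996901 -1.84016041] [ 0.57327899 -0.23857967  0.23526365]
touch 0.228 8.060038326731082 [ 0.57304474 -0.23851691  0.22933799] 8.8
[ 0.62620365  0.25236426 -0.05808137] 0.08760636784943164 9.4167
11.6583
```

View pics/p1.png

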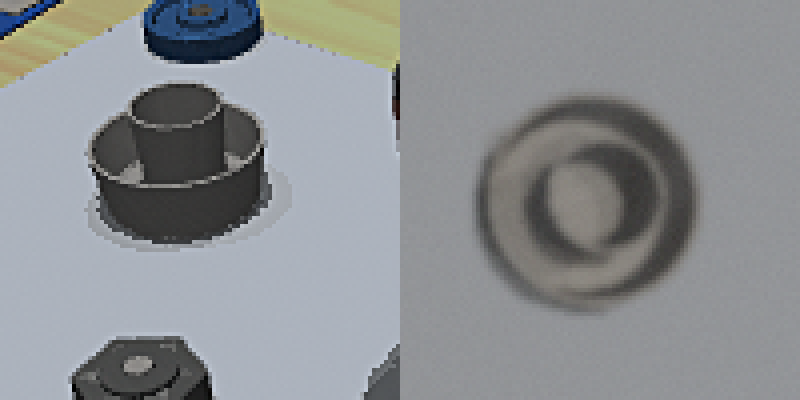

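The medium pot stands upright on the large pot's floor, with its rim at top (388.7,184.8) and scene (173.5,146). Next I'll fix the rim position at z = 72 mm and pick up the small pot.

Run:
```python
from station import r
from h import *
import cv2
T=pickle.load(open('top1.pkl','rb'));S=pickle.load(open('scene1.pkl','rb'))
print(ray(T,388.7,184.8,.072),ray(S,173.5,146,.072))
x,y=.663,.0765
r.servo_line([x,y,.237],speed=.1);r.grab(20);s=r.sense();print(s['opening'],s['contact_force'],s['clock'])
r.servo_line([x,y,.37],speed=.15);s=r.sense();print(s['opening'],s['contact_force'],s['clock'])
ims=[cv2.resize(r.snapshot('scene')['frame'][60:260,130:390,::-1],None,fx=3,fy=3)]
cv2.imwrite('pics/g2.png',ims[0])
```

```text
[ 0.5692785  -0.23465623] [ 0.57578397 -0.23921754]
0.03901223719516787 [ 1.01936355 -0.48356227 -0.85044376] 13.5667
0.03881157782870558 [ 0.1311968   0.76304865 -1.28646796] 14.6
```

View pics/g2.png

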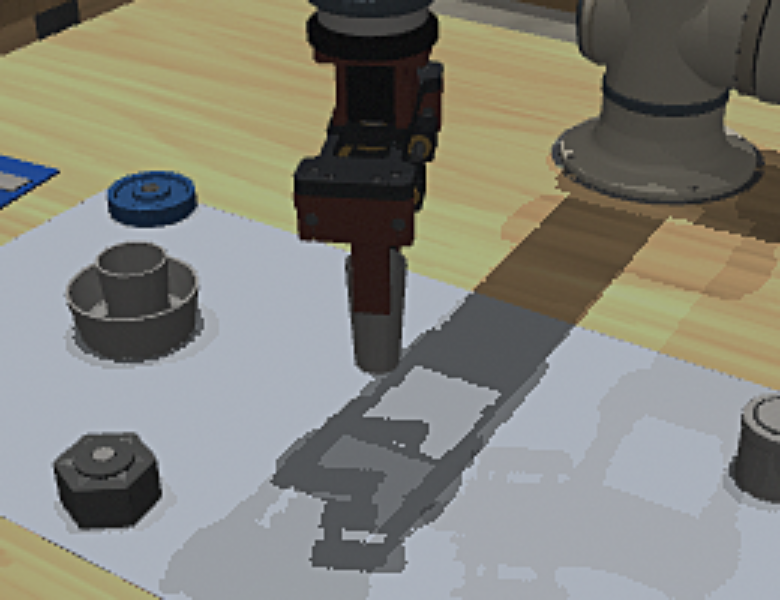

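The small pot hangs upright in the fingers (around (378,310)). Medium rim ≈ (0.573,-0.238) by both views and by the release position, so I'll place the small pot there.

Run:
```python
from station import r
from h import *
import cv2
x,y=.573,-.238
r.servo_line([x,y,.37],speed=.2);r.servo_line([x,y,.32],speed=.1);s=r.sense();print(s['contact_force'],s['tcp_pos'])
r.servo_line([x,y,.264],speed=.06);s=r.sense();print(s['contact_force'],s['tcp_pos'])
lower(r,x,y,.264,.253)
r.let_go();s=r.sense();print(s['contact_force'],s['opening'],s['clock'])
r.servo_line([x,y,.37],speed=.12)
r.reach([.5,.2,.4],[180,0,116])
ims=[]
for n,(a,b) in(('scene',(130,110)),('top',(340,135))):
    d=r.snapshot(n);ims.append(cv2.resize(d['frame'][b:b+100,a:a+100,::-1],(400,400),interpolation=0))
cv2.imwrite('pics/p2.png',cv2.hconcat(ims));print(r.sense()['clock'])
```

```text
[ 0.19909996 -0.11596106 -1.2693691 ] [ 0.57304082 -0.23795409  0.32018978]
[ 0.11288896 -0.18809514 -1.62740269] [ 0.57313073 -0.23808094  0.26467179]
touch 0.256 5.215111927416051 [ 0.57307554 -0.23805345  0.25688597] 20.1667
[ 0.55843011 -0.54351865  1.69873913] 0.08808419780325297 21.0583
23.8917
```

View pics/p2.png

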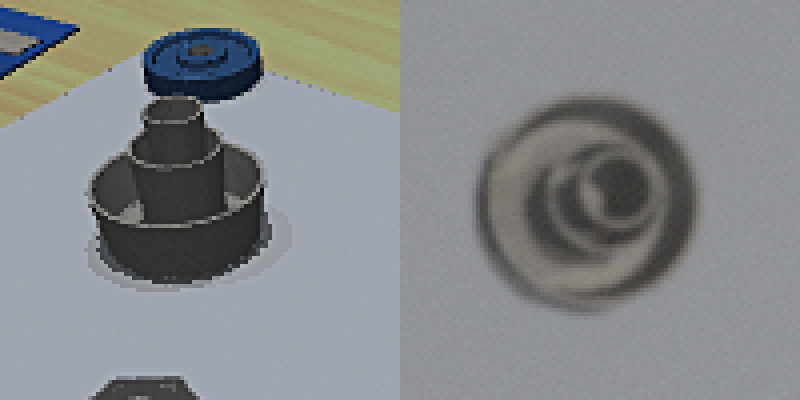

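All three rims are nested and level: scene (172,137), with the steps between them as expected. In the top view the small rim's shift matches plain parallax from its extra height. It touched down at TCP z = 0.2569, against 0.257 expected, so it is fully down.

```bash
python3 -c "
from station import r
r.wait(.5);print(r.hand_in())"
```

```text
the job is handed in; nothing more can be done
None
```

The three pots are nested in size order, upright and fully down, with the large pot on the table; I never touched the tin, and the job was handed in at about 24.5 s.

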